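# Pack three tea packages into a presentation box

## Task

Pack the tall cardboard tea carton and the round tea tin into the open wooden box together with the square tin that already stands in it. The box is only just long enough for the three in one row, so move the square tin aside to make room; at the end all three stand upright on the floor of the box. Set things down rather than dropping them, and leave the white tea ware where it stands.

Things in the scene. Friction and masses are not known exactly. Their poses are not given: they have to be found in the camera images.
- box_floor (a point): centre of the inner floor of the open light-wood box, which is fixed to the table. Inside the box is 70 mm along its x and 238 mm along its y, its walls are 8 mm thick (outside 86 x 254 mm), its floor lies 8 mm above the table and its rim 60 mm above the table (52 mm deep inside). x: across the box, y: along it, z: up. The box may be turned by up to about 20 degrees, and stands with its length roughly from the robot's left to its right.
- carton_center (a point): centre (half-way up) of the upright brown cardboard tea carton with a paper band: 62 mm along its x, 104 mm along its y, 115 mm tall (z up); rigid, 0.18 to 0.35 kg; starts standing on the table to the left or right of the box, with its x and y turned up to 46 degrees from the world's. It fits into the box only with its y along the box's y
- canister_center (a point): centre (half-way up) of the upright round metal tea tin: diameter 62 mm, 110 mm tall (z up); rigid, 0.21 to 0.42 kg; starts standing on the table on the other side of the box from the carton
- caddy_center (a point): centre (half-way up) of the square metal tea tin: 62 x 62 mm, 105 mm tall (z up), x and y parallel to its sides; rigid, 0.2 to 0.39 kg; starts standing loose on the floor of the box near its middle, sides within 2 degrees of parallel to the box, too central for the other two to fit beside it
- teapot_center (a point): centre (45 mm up) of a white porcelain teapot with spout and handle, body 96 mm across, 90 mm tall; spout to its +y reaches 78 mm out, handle to its -y 74 mm out; stands loose beyond the box, a bystander
- cup_center (a point): centre (25 mm up) of a white cup, 70 mm across, 50 mm tall; stands loose beyond the box, a bystander
- gaiwan_center (a point): centre (38 mm up) of a white lidded tea bowl, 92 mm across, 77 mm tall; stands loose beyond the box, a bystander
- carton: the cardboard tea carton; origin at the centre of its underside, axes as carton_center
- canister: the round tin; origin at the centre of its underside
- caddy: the square tin; origin at the centre of its underside
Not all that is in view belongs to the job. What is shaped like the caddy but blue or red is not meant.

How it is judged:
By the outcome, as a careful person would: the job done as asked, in the order asked, and still so for the second after the job is handed in, with the robot touching nothing.
It also fails if it takes over 72 s, if anything falls off the work surface, if the arm or the gripper's body presses on something with over 40 N, if the wrist force passes 120 N, or if a joint passes its speed limit or range.

## Robot

A 6-joint arm with a two-finger parallel gripper is mounted at the origin on the work surface. World frame = base frame: x ahead of the robot, y to its left, z up, the work surface at z = 0. Lengths are in mm, angles in rad, forces in N, time in s.
With the tool pointing down it reaches from about 400 to 825 mm from the base axis. Payload 7 kg.
Tool frame: the origin (TCP) lies at the very end of the fingers, on their centre line; the grasp point (between the pads) lies 19 mm behind it; z points along the fingers, y is the direction in which the jaws open and shut (so a half turn about z gives the same grasp; the last joint's range is limited). The gripper opens to 88 mm and grips with 3 to 60 N. Pads are 19 mm wide; open, the fingers measure 130 mm over their backs; the gripper's body (78 mm by 193 mm) begins 47 mm behind the grasp point.
Start: joints at [1.427, 0.359, 0.012, 0, -1.224, -0.288], TCP at [282.497, 613.017, 193.061] pointing down, gripper open.
Joint ranges: [-3.07, 3.07], [-1.43, 2.12], [-1.02, 1.25], [-3.03, 1.67], [-3.05, -0], [-3.03, 3.03]. Speed limits (rad/s): [2.39, 2.39, 3.01, 3.14, 3.14, 3.14].

## Interface

Orientations are given as a unit quaternion [x, y, z, w].
In Python, from plant import bot gives the robot as it stands. Calls block until the motion is done:
- bot.move_ptp(position, orientation): joint-space move of the TCP to a pose.
- bot.line_to(position, velocity=150, ori=None): straight line of the TCP; ori=None keeps the orientation; velocity is the mean speed in mm/s.
- bot.move_joints(angles): joint-space move.
- bot.move_gripper(opening, force=None): finger opening in mm; force is the grip in N (None keeps the last); returns when the fingers have stopped.
- bot.pause(seconds).
- bot.solve_ik(position, orientation): joint angles nearest the present ones, or None.
- bot.read_state(): the state.
- bot.camera(name): name is "scene" or "top" or "wrist"; returns the picture (400x640x3 uint8, red, green, blue); there is no depth.
- bot.get_calibration(name): a dict with "fx", "fy", "cx", "cy" (pixels), "view" (4x4, takes a point from world to camera coordinates); the wrist camera has in their place "T_tool_cam" (4x4, takes a point from camera to tool coordinates, whose origin is the TCP and whose axes are the flange's). Camera axes: x right, y up, looking along -z (the intrinsics and any distortion apply to the point x, -y, -z); pixel columns grow to the right and rows downward; lengths in mm; the calibration is good to about 2 mm. A picture is of the moment at which its call begins: read the wrist's pose just before it. get_calibration takes no time and is no camera call.
A pose or a line that the arm cannot do raises bot.Unreachable and nothing moves.
- bot.close_job(): hands the job in, once; it reports no verdict.
The state is a dict: "t": time; "joint_pos": joint angles; "qvel": joint speeds; "tau": joint torques, N m; "tcp_pos": TCP position; "eef_rot": TCP orientation; "contact_force": force on the tool from outside, world axes, zero at the start; "moment": the same for the moment, N m; "width": finger opening in mm.
Only numpy, scipy, OpenCV 4.12 (cv2) and the standard library are available. Lean on these libraries where they do the work, as an engineer would, in place of code of your own. Each camera call takes 0.05 s, during which the arm holds its last target.

## Working session

There is one attempt and no reset: what is moved stays moved. The work goes in short steps, each a Python script; the robot and the scene stay as the last script left them, time stands still between calls to the robot, and variables do not carry over. Pictures are saved under pics/ and viewed, and the job is handed in when it is done.

```bash
ls; mkdir -p pics; python3 - <<'E'
from plant import bot
import cv2,json
for n in("scene","top","wrist"):
    s=bot.read_state()
    im=bot.camera(n); cv2.imwrite(f"pics/{n}0.png",im[:,:,::-1])
    c=bot.get_calibration(n); print(n,c)
print(s)
E
```

```text
pics
scene {'fx': 489.0120901389748, 'fy': 489.0120901389748, 'cx': 318.36269816124417, 'cy': 198.54255557284148, 'view': array([[-4.01639800e-01,  9.15787639e-01,  4.29783774e-03,
         2.45431063e+02],
       [-6.70117226e-01, -2.97087619e-01,  6.80207211e-01,
         3.69697056e+02],
       [ 6.24202190e-01,  2.70318233e-01,  7.33007284e-01,
        -1.49218220e+03],
       [ 0.00000000e+00,  0.00000000e+00,  0.00000000e+00,
         1.00000000e+00]])}
top {'fx': 508.1662104137034, 'fy': 508.1662104137034, 'cx': 314.7622557077025, 'cy': 193.92643613005055, 'view': array([[-2.56173533e-02, -9.99185486e-01, -3.11787577e-02,
         3.55165716e+01],
       [ 9.79947827e-01, -3.12646819e-02,  1.96786116e-01,
        -6.04338776e+02],
       [-1.97600625e-01, -2.55124164e-02,  9.79950565e-01,
        -1.14410197e+03],
       [ 0.00000000e+00,  0.00000000e+00,  0.00000000e+00,
         1.00000000e+00]])}
wrist {'fx': 275.8517657415089, 'fy': 275.8517657415089, 'cx': 315.67624095807196, 'cy': 197.26335355388247, 'T_tool_cam': array([[-9.75156005e-05,  9.64880551e-01,  2.62689003e-01
[... 253 characters left out ...]
00,
         1.00000000e+00]])}
{'t': 0.1, 'joint_pos': array([ 1.42711296e+00,  3.59322574e-01,  1.11564661e-02, -2.91076818e-04,
       -1.22412880e+00, -2.88077530e-01]), 'qvel': array([-0.00207245, -0.00105231,  0.0022767 ,  0.00107144,  0.00098073,
       -0.00116998]), 'tau': array([-1.93816755e-03, -5.84162521e+01,  2.93751901e+01,  7.01558813e+00,
        1.02028847e-02, -4.54539088e-05]), 'tcp_pos': array([282.31196365, 612.58332032, 192.21745494]), 'eef_rot': array([ 9.76777275e-01, -2.14255862e-01, -8.24372770e-05,  7.57208240e-04]), 'contact_force': array([-0.18730919, -0.46578251,  0.75221852]), 'moment': array([-0.04225336, -0.00447703,  0.01277058]), 'width': 87.5768289331795}
```

View pics/scene0.png

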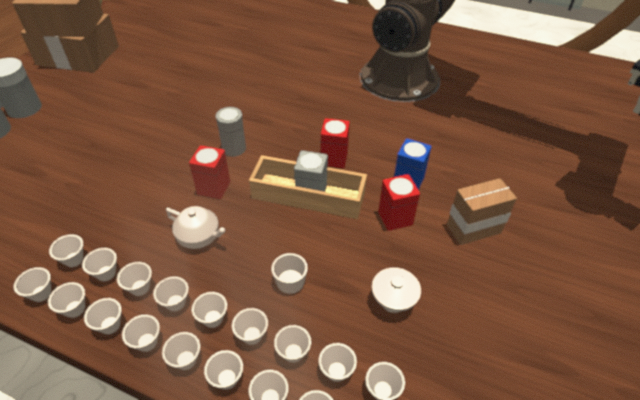

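View pics/top0.png

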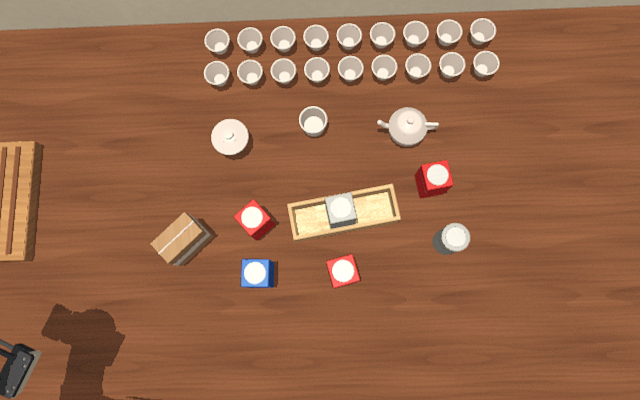

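View pics/wrist0.png

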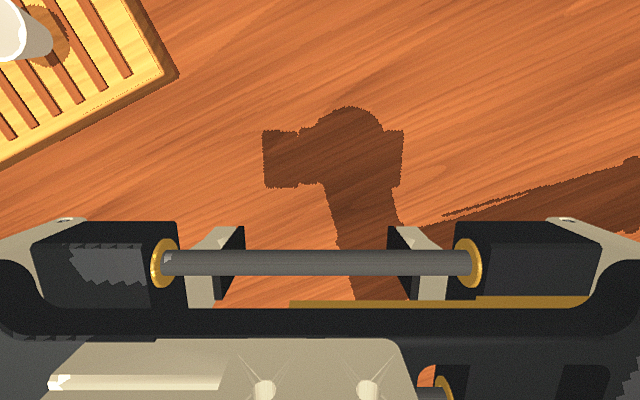

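The scene view shows the box at about (308,185) with the grey square tin in it. The carton is at (482,210) and the round tin at (230,130). Red and blue decoys stand around the box.

The top view shows the box at (344,212), the carton at (180,240) on the robot's left, the round tin at (455,238) on its right, and decoys at (252,218), (257,272), (343,271) and (435,178). Next I'll segment the top view.

```bash
cat > h.py <<'E'
import numpy as np, cv2
from scipy.spatial.transform import Rotation as R
def cam_pose(cal, st=None):
    if "view" in cal: return np.linalg.inv(cal["view"])
    T=np.eye(4); T[:3,:3]=R.from_quat(st["eef_rot"]).as_matrix(); T[:3,3]=st["tcp_pos"]
    return T@cal["T_tool_cam"]
def cast(uv,z,cal,st=None):
    uv=np.atleast_2d(np.asarray(uv,float)); P=cam_pose(cal,st)
    d=np.c_[(uv[:,0]-cal["cx"])/cal["fx"],-(uv[:,1]-cal["cy"])/cal["fy"],-np.ones(len(uv))]@P[:3,:3].T
    o=P[:3,3]; s=(z-o[2])/d[:,2]
    return o+s[:,None]*d
def proj(X,cal,st=None):
    X=np.atleast_2d(X); V=np.linalg.inv(cam_pose(cal,st)); c=X@V[:3,:3].T+V[:3,3]
    return np.c_[cal["cx"]+cal["fx"]*c[:,0]/-c[:,2], cal["cy"]-cal["fy"]*c[:,1]/-c[:,2]]
def quat(yaw): # tool down; jaw (tool y) direction at angle yaw-90.. ; tool x at angle yaw
    c,s=np.cos(yaw),np.sin(yaw)
    return R.from_matrix(np.array([[c,s,0],[s,-c,0],[0,0,-1]])).as_quat()
E
python3 - <<'E'
import cv2
im=cv2.imread("pics/top0.png")
cv2.imwrite("pics/top0c.png",cv2.resize(im[150:300,130:490],None,fx=2.2,fy=2.2,interpolation=cv2.INTER_CUBIC))
hsv=cv2.cvtColor(im,cv2.COLOR_BGR2HSV)
for p in [(180,225),(165,245),(340,209),(330,220),(455,237),(310,215),(292,220),(360,190),(200,300),(343,225),(445,245)]:
    print(p,im[p[1],p[0]],hsv[p[1],p[0]])
E
```

```text
(180, 225) [123 170 213] [ 16 108 213]
(165, 245) [153 190 222] [ 16  79 222]
(340, 209) [240 252 255] [ 24  15 255]
(330, 220) [197 207 212] [ 20  18 212]
(455, 237) [235 246 251] [ 21  16 251]
(310, 215) [174 231 254] [ 21  80 254]
(292, 220) [154 209 248] [ 18  97 248]
(360, 190) [141 198 237] [ 18 103 237]
(200, 300) [ 56  91 144] [ 12 156 144]
(343, 225) [90 93 92] [40  8 93]
(445, 245) [196 207 213] [ 19  20 213]
```

View pics/top0c.png

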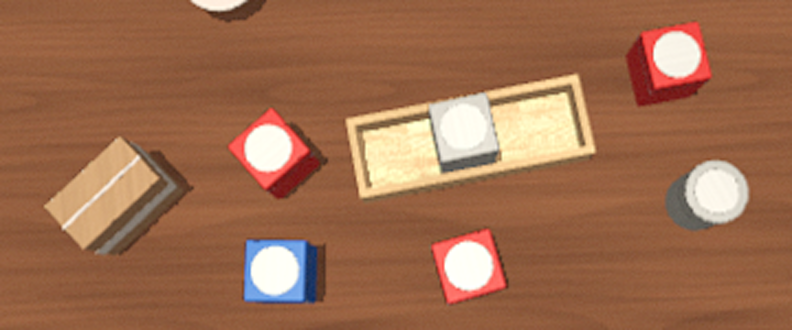

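The crop shows the carton's top face with corners at crop (120,137), (45,208), (85,250) and (162,182). The box rim corners are at (347,118), (578,74), (595,153) and (362,197), the grey caddy top is at (463,127) and the canister top at (716,191). First I'll get rough poses from the top view, then refine them with the wrist camera.

```bash
python3 - <<'E'
from plant import bot
from h import *
cal=bot.get_calibration("top"); sc=bot.get_calibration("scene")
o=lambda pts: (np.array(pts,float)+.5)/2.2-.5+[130,150]
def show(n,pts,z):
    w=cast(o(pts),z,cal)[:,:2]; r=cv2.minAreaRect(w.astype(np.float32)); print(n,w.round(0).tolist(),"c",w.mean(0).round(1),"rect",[np.round(a,1) for a in r])
    print("   scene px",proj(np.r_[w.mean(0),z],sc).round(0))
show("carton",[(120,137),(45,208),(85,250),(162,182)],115)
show("box",[(347,118),(578,74),(595,153),(362,197)],60)
show("caddy",[(430,104),(489,92),(498,155),(439,168)],113)
show("canister",[(716,161),(748,191),(716,221),(685,191)],110)
show("redL",[(272,109),(312,152),(270,188),(229,148)],105)
show("redF",[(432,243),(492,229),(507,290),(447,303)],105)
show("redR",[(640,30),(697,23),(709,79),(651,90)],105)
show("blue",[(246,239),(306,239),(306,301),(246,300)],105)
E
```

```text
carton [[562.0, 313.0], [491.0, 388.0], [447.0, 346.0], [514.0, 269.0]] c [503.5 329.1] rect [array([502.7, 328.4]), array([ 65.2, 103.3]), np.float64(43.4)]
   scene px [[486. 192.]]
box [[585.0, 83.0], [625.0, -167.0], [538.0, -180.0], [499.0, 69.0]] c [561.7 -48.6] rect [array([561.6, -48.6]), array([ 87.4, 253.3]), np.float64(9.2)]
   scene px [[308. 177.]]
caddy [[587.0, -7.0], [597.0, -68.0], [532.0, -74.0], [520.0, -14.0]] c [559.  -40.5] rect [array([558.8, -40.7]), array([70.9, 61.8]), np.float64(6.2)]
   scene px [[311. 160.]]
canister [[519.0, -294.0], [488.0, -324.0], [459.0, -289.0], [490.0, -261.0]] c [ 489.1 -291.9] rect [array([ 489. , -292.2]), array([43. , 45.9]), np.float64(41.4)]
   scene px [[228. 115.]]
redL [[588.0, 158.0], [542.0, 116.0], [506.0, 160.0], [549.0, 202.0]] c [546.1 159. ] rect [array([545.2, 159.3]), array([62.2, 59.7]), np.float64(41.7)]
   scene px [[400. 185.]]
redF [[445.0, -4.0], [458.0, -65.0], [396.0, -78.0], [385.0, -18.0]] c [421.2 -41.3] rect [array([420.9, -41.1]), array([62.5, 62.3]), np.float64(11.6)]
   scene px [[335. 127.]]
redR [[660.0, -228.0], [665.0, -287.0], [605.0, -295.0], [596.0, -235.0]] c [ 631.6 -261.2] rect [array([ 631.1, -261.5]), array([64.5, 60.9]), np.float64(6.3)]
   scene px [[208. 156.]]
blue [[455.0, 184.0], [453.0, 123.0], [391.0, 124.0], [394.0, 184.0]] c [423.  153.9] rect [array([422.7, 154.1]), array([61.1, 63.1]), np.float64(89.6)]
   scene px [[414. 149.]]
```

Rectangle sizes match the nominal ones (box 87x253, carton 65x103, decoys about 62), so I trust the rough poses. Next are wrist looks at the carton, which is on the way, and then the box.

```bash
python3 - <<'E'
from plant import bot
from h import *
import pickle
bot.move_ptp([462,372,230],quat(np.radians(-46.6)))
s=bot.read_state(); im=bot.camera("wrist"); cv2.imwrite("pics/w_carton.png",im[:,:,::-1]); pickle.dump(s,open("w_carton.pkl","wb"))
print(s["t"],s["tcp_pos"],s["joint_pos"])
bot.move_ptp([549,30,280],quat(np.radians(-81)))
s=bot.read_state(); im=bot.camera("wrist"); cv2.imwrite("pics/w_box.png",im[:,:,::-1]); pickle.dump(s,open("w_box.pkl","wb"))
print(s["t"],s["tcp_pos"],s["joint_pos"])
E
```

```text
1.3083 [461.64271826 372.78112368 229.75360621] [ 1.00831362e+00  2.03830959e-01 -1.17943504e-01 -2.06364862e-04
 -1.24910507e+00 -2.49749030e-01]
2.7 [549.02365482  30.91742429 279.67908764] [ 4.12354659e-01  1.06832741e-01 -1.23201552e-01 -2.36938662e-04
 -1.34108064e+00 -2.53854795e-01]
```

View pics/w_carton.png

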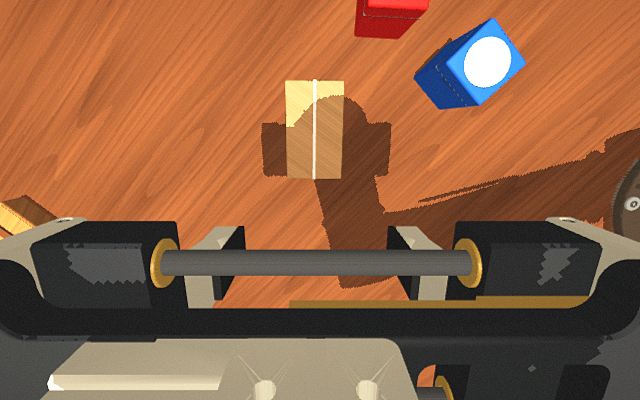

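View pics/w_box.png

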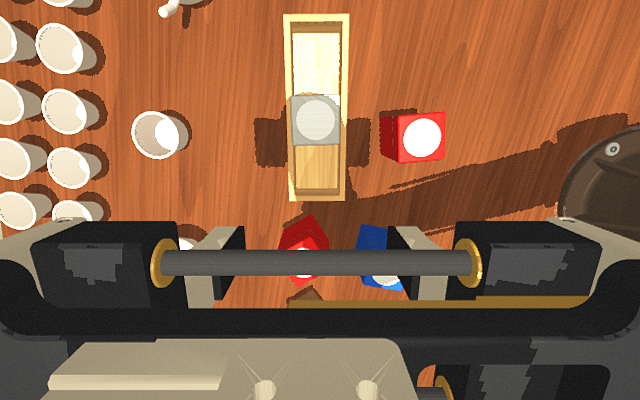

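The wrist carton view shows its top face at (285-345, 80-180). The wrist box view shows the rim outer corners near (284,14), (350,13), (345,201) and (288,200), with the caddy's top at (291-341, 95-146). I'll zoom in for the corners.

```bash
python3 - <<'E'
import cv2,numpy as np
a=cv2.imread("pics/w_box.png"); b=cv2.imread("pics/w_carton.png")
A=cv2.resize(a[4:214,267:367],None,fx=3.7,fy=2.8,interpolation=cv2.INTER_CUBIC)
B=cv2.resize(b[70:190,267:367],None,fx=3.7,fy=4.9,interpolation=cv2.INTER_CUBIC)
cv2.imwrite("pics/zoom.png",np.hstack([A,B]))
# edge profiles: rows across the box
g=a.astype(int)
for r in (30,60,80,160,185):
    print(r,[tuple(g[r,c]) for c in list(range(280,300))]); print("   R",[tuple(g[r,c]) for c in list(range(338,354))])
E
```

```text
30 [(np.int64(57), np.int64(100), np.int64(179)), (np.int64(53), np.int64(96), np.int64(178)), (np.int64(47), np.int64(84), np.int64(166)), (np.int64(61), np.int64(137), np.int64(227)), (np.int64(199), np.int64(255), np.int64(255)), (np.int64(204), np.int64(255), np.int64(255)), (np.int64(197), np.int64(254), np.int64(255)), (np.int64(196), np.int64(254), np.int64(255)), (np.int64(205), np.int64(255), np.int64(255)), (np.int64(185), np.int64(255), np.int64(255)), (np.int64(80), np.int64(153), np.int64(222)), (np.int64(62), np.int64(108), np.int64(152)), (np.int64(83), np.int64(145), np.int64(194)), (np.int64(82), np.int64(143), np.int64(192)), (np.int64(82), np.int64(144), np.int64(194)), (np.int64(87), np.int64(145), np.int64(199)), (np.int64(80), np.int64(141), np.int64(193)), (np.int64(83), np.int64(144), np.int64(192)), (np.int64(79), np.int64(140), np.int64(193)), (np.int64(78), np.int64(139), np.int64(190))]
   R [(np.int64(76), np.int64(132), np.int64(184)), (np.int64(79), np.int64(139), np.int64(189)), (np.int64(68), np.int64(118), np.int64(162)), (np.int64(49), np.int64(89),
[... 6554 characters left out ...]
), np.int64(144)), (np.int64(66), np.int64(119), np.int64(167)), (np.int64(94), np.int64(168), np.int64(228)), (np.int64(101), np.int64(181), np.int64(234)), (np.int64(100), np.int64(175), np.int64(231)), (np.int64(97), np.int64(176), np.int64(230)), (np.int64(113), np.int64(195), np.int64(249)), (np.int64(46), np.int64(78), np.int64(129)), (np.int64(27), np.int64(47), np.int64(92)), (np.int64(36), np.int64(57), np.int64(103)), (np.int64(35), np.int64(57), np.int64(100)), (np.int64(36), np.int64(56), np.int64(100)), (np.int64(26), np.int64(52), np.int64(98)), (np.int64(35), np.int64(57), np.int64(94)), (np.int64(53), np.int64(96), np.int64(176)), (np.int64(56), np.int64(101), np.int64(185))]
```

View pics/zoom.png

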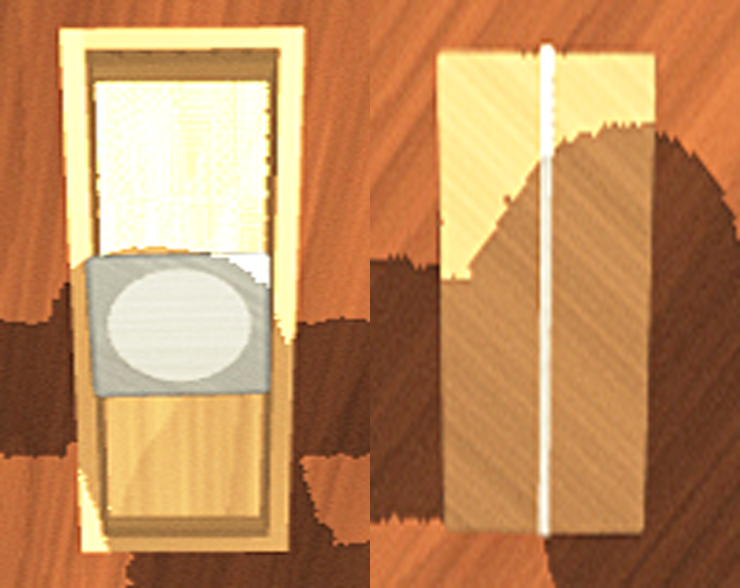

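Zoomed corners: box (60,29), (304,27), (290,551), (82,551); caddy top (86,259), (270,254), (269,391), (95,395); carton (437,53), (655,54), (643,533), (443,531).

```bash
python3 - <<'E'
from plant import bot
from h import *
import pickle
cal=bot.get_calibration("wrist")
def z(pts,ox,oy,fx,fy): return (np.array(pts,float)+.5)/[fx,fy]-.5+[ox,oy]
def show(n,px,zz,s,tcal=None):
    w=cast(px,zz,cal,s)[:,:2]; r=cv2.minAreaRect(w.astype(np.float32))
    e=np.linalg.norm(w-np.roll(w,-1,0),axis=1); d=[w[3]-w[0],w[2]-w[1]]
    print(n,"c",w.mean(0).round(1),"edges",e.round(1),"long-dir angles",[round(np.degrees(np.arctan2(-v[1],-v[0])),2) for v in d],[round(np.degrees(np.arctan2(v[1],v[0])),2) for v in (w[0]-w[1],w[3]-w[2])])
    return w
sb=pickle.load(open("w_box.pkl","rb")); sc=pickle.load(open("w_carton.pkl","rb"))
B=z([(60,29),(304,27),(290,551),(82,551)],267,4,3.7,2.8)
show("box",B,60,sb)
show("caddy",z([(86,259),(270,254),(269,391),(95,395)],267,4,3.7,2.8),113,sb)
C=z([(437-370,53),(655-370,54),(643-370,533),(443-370,531)],267,70,3.7,4.9)
w=show("carton",C,115,sc)
print(proj(np.r_[w.mean(0),115],bot.get_calibration("top")),proj(np.r_[w.mean(0),115],bot.get_calibration("scene")))
E
```

```text
box c [561.4 -49.4] edges [ 86.4 254.8  87.2 253.9] long-dir angles [np.float64(-80.63), np.float64(-80.45)] [np.float64(9.65), np.float64(9.05)]
caddy c [561.8 -41.6] edges [60.9 58.9 60.2 58.7] long-dir angles [np.float64(-79.28), np.float64(-79.96)] [np.float64(11.02), np.float64(10.78)]
carton c [505.9 330.1] edges [ 60.9 102.8  61.1 102.5] long-dir angles [np.float64(-47.2), np.float64(-47.07)] [np.float64(43.28), np.float64(43.0)]
[[176.14970085 236.83612724]] [[486.62575995 193.27277537]]
```

Wrist and top views agree to about 2 mm. The box centre is at (561.4,-49.2) with yaw 9.4°. The caddy sits 8 mm off centre along the box, and the carton is at (505.7,330) with yaw 43.1°. Now I'll move the caddy to the -y end.

```bash
cat >> h.py <<'E'
from plant import bot
BC=np.array([561.4,-49.2]); BY=np.radians(9.4); YAWB=BY-np.pi/2
def bw(lx,ly): return BC+np.array([lx*np.cos(BY)-ly*np.sin(BY), lx*np.sin(BY)+ly*np.cos(BY)])
def bl(p):
    d=np.asarray(p)[:2]-BC; return np.array([d[0]*np.cos(BY)+d[1]*np.sin(BY), -d[0]*np.sin(BY)+d[1]*np.cos(BY)])
def fz(): return bot.read_state()["contact_force"]
def set_down(xy,zstart,zmin,thr=2.5,step=0.7):
    """lower in small steps until the upward force rises"""
    bot.pause(.15); f0=fz(); z=zstart
    while z>zmin:
        z-=step; bot.line_to([*xy,z],velocity=25); f=fz()
        if f[2]-f0[2]>thr or np.hypot(*(f-f0)[:2])>12: break
    print("set down at",round(z,1),"dF",(f-f0).round(1),"tcp",bot.read_state()["tcp_pos"].round(1))
    return z
def info(m):
    s=bot.read_state(); print(m,"t",round(s["t"],2),"tcp",s["tcp_pos"].round(1),"F",s["contact_force"].round(1),"w",round(s["width"],1),"local",bl(s["tcp_pos"]).round(1))
E
python3 - <<'E'
from h import *
g=bw(0.5,8)
bot.move_ptp([*g,160],quat(YAWB)); info("above")
bot.line_to([*g,70],velocity=110); info("at")
bot.move_gripper(55,25); info("grip")
bot.line_to([*g,78],velocity=60); bot.pause(.2); info("lift")
p=bw(0,-86.5)
bot.line_to([*p,78],velocity=80); bot.pause(.2); info("moved")
s=bot.read_state()
E
```

```text
above t 3.37 tcp [561.5 -40.7 160.9] F [0.7 1.  0.5] w 87.3 local [1.5 8.4]
at t 4.33 tcp [561.3 -41.   70.8] F [-0.5 -0.1  0.3] w 88.0 local [1.2 8.1]
grip t 4.88 tcp [560.9 -41.2  70.3] F [-0.1  0.2  2.4] w 61.8 local [0.8 8. ]
lift t 5.37 tcp [560.3 -41.3  77.7] F [ 0.6 -0.3 -3.6] w 61.8 local [0.2 8. ]
moved t 6.9 tcp [ 575.6 -134.2   78.1] F [ 0.1  0.  -3.4] w 61.7 local [  0.1 -86.2]
```

```bash
python3 - <<'E'
from h import *
p=bw(0,-86.5)
bot.line_to([*p,72],velocity=40)
z=set_down(p,72,67)
bot.move_gripper(86); info("open")
bot.line_to([*p,175],velocity=120); info("up")
E
```

```text
set down at 69.9 dF [-1.  -0.1  4.2] tcp [ 575.7 -134.6   70.3]
open t 8.76 tcp [ 575.5 -134.6   69.9] F [-0.3  0.6 -0.4] w 86.1 local [  0.  -86.5]
up t 9.78 tcp [ 575.  -134.5  174.1] F [ 0.2 -0.  -0.3] w 86.0 local [ -0.5 -86.3]
```

```bash
python3 - <<'E'
from h import *
import pickle
bot.line_to([*bw(0,-60),230],velocity=200)
s=bot.read_state(); im=bot.camera("wrist"); cv2.imwrite("pics/w_can.png",im[:,:,::-1]); pickle.dump(s,open("w_can.pkl","wb"))
c=np.array([505.7,330.0]); q=quat(np.radians(43.1-90))
bot.move_ptp([*c,200],q); info("above")
bot.line_to([*c,66],velocity=110); info("at")
bot.move_gripper(55,25); info("grip")
bot.line_to([*c,78],velocity=60); bot.pause(.2); info("lift")
bot.line_to([*c,215],velocity=150); info("high")
p=bw(0,65.5)
bot.line_to([*p,215],velocity=200,ori=quat(YAWB)); bot.pause(.2); info("over box")
E
```

```text
above t 11.93 tcp [506.1 329.1 200.1] F [0.6 0.1 0.5] w 86.2 local [  7.3 382.3]
at t 13.29 tcp [506.1 330.4  66.8] F [ 0.3 -0.5 -0.7] w 86.1 local [  7.5 383.5]
grip t 13.82 tcp [505.7 330.   66.2] F [-1.2  0.4  1.9] w 62.0 local [  7.  383.2]
lift t 14.37 tcp [505.5 329.8  77.7] F [-0.3  0.5 -1.4] w 61.7 local [  6.8 383.1]
high t 15.43 tcp [505.1 329.6 213.8] F [ 0.8  0.4 -2.5] w 61.7 local [  6.3 382.9]
over box t 17.38 tcp [550.7  16.  215. ] F [ 0.5 -0.1 -2.4] w 61.6 local [ 0.1 66.1]
```

View pics/w_can.png

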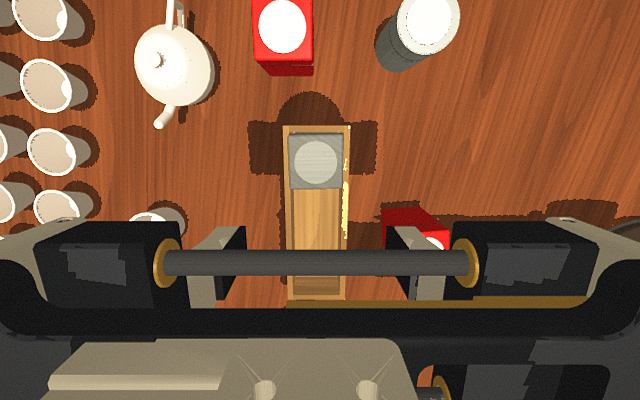

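The wrist view shows the caddy upright at the far (-y) end, with its top at about (288-345, 135-189). The round tin's top is at about (428,24). I'll measure both from this picture.

```bash
python3 - <<'E'
from h import *
import pickle
s=pickle.load(open("w_can.pkl","rb")); cal=bot.get_calibration("wrist"); print(s["tcp_pos"])
im=cv2.imread("pics/w_can.png")
A=cv2.resize(im[115:205,270:365],None,fx=4,fy=4,interpolation=cv2.INTER_CUBIC)
B=cv2.resize(im[0:90,370:465],None,fx=4,fy=4,interpolation=cv2.INTER_CUBIC)
cv2.imwrite("pics/zoom2.png",np.hstack([A,B]))
E
```

```text
[ 571.16720769 -107.92823068  229.95655245]
```

View pics/zoom2.png

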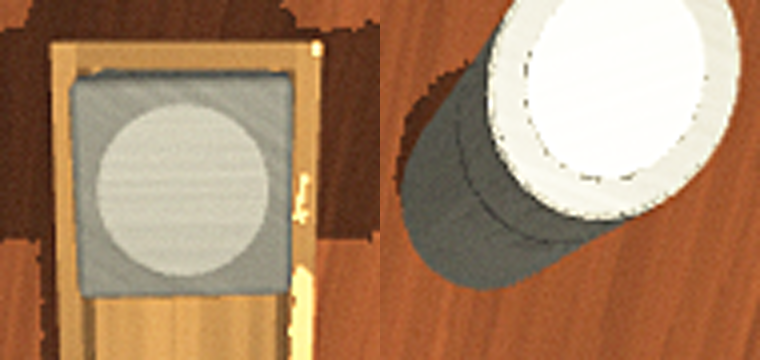

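Zoomed: caddy corners at (72,83), (291,74), (293,292) and (81,296), box end corners at (51,44) and (322,42). The canister's top rim is clipped by the image edge, so I'll fit a circle to the arc that is visible.

```bash
python3 - <<'E'
from h import *
import pickle
from scipy.optimize import least_squares
s=pickle.load(open("w_can.pkl","rb")); cal=bot.get_calibration("wrist")
z=lambda pts,ox,oy: (np.array(pts,float)+.5)/4-.5+[ox,oy]
w=cast(z([(72,83),(291,74),(293,292),(81,296)],270,115),113,cal,s)[:,:2]
print("caddy",w.mean(0),[bl(p).round(1).tolist() for p in w],bl(w.mean(0)),np.linalg.norm(w-np.roll(w,-1,0),axis=1).round(1))
w=cast(z([(51,44),(322,42)],270,115),60,cal,s)[:,:2]; print("box end",[bl(p).round(1).tolist() for p in w])
arc=[(488,90),(490,60),(497,35),(740,60),(736,95),(722,135),(700,170),(670,198),(640,213),(600,220),(570,213),(540,195),(510,160),(495,125)]
w=cast(z([(x-380,y) for x,y in arc],370,0),110,cal,s)[:,:2]
f=least_squares(lambda p:np.hypot(*(w-p[:2]).T)-p[2],[489,-292,31]); print("canister",f.x.round(1),np.abs(f.fun).max())
print(proj([*f.x[:2],110],bot.get_calibration("top")),proj([*f.x[:2],110],bot.get_calibration("scene")))
E
```

```text
caddy [ 576.57685532 -135.64035369] [[31.6, -116.8], [-28.3, -119.2], [-30.4, -58.1], [30.5, -56.9]] [  0.85510902 -87.75842109] [59.9 61.1 61.  59.9]
box end [[43.1, -126.5], [-42.9, -127.2]]
canister [ 489.  -293.9   31.2] 0.7713422586738865
[[456.19367348 236.52632996]] [[227.78550858 114.34282722]]
```

The caddy is at local y -87.7 with its inner edge near -57, inside the wall. The box end comes out at ±43 / -127 as it should. The canister is at (489,-294) with radius 31.2. Now I'll lower the carton, aiming at local y = 64.5.

```bash
python3 - <<'E'
from h import *
p=bw(0,64.5)
bot.line_to([*p,140],velocity=130); bot.pause(.1); info("bottom ~15 above rim")
s=bot.read_state(); e=p-s["tcp_pos"][:2]; print(e)
f0=fz()
for z in range(134,76,-6):
    bot.line_to([*p,z],velocity=60); f=fz()-f0
    if np.linalg.norm(f)>6: print("contact",z,f.round(1)); break
info("low")
E
```

```text
bottom ~15 above rim t 18.2 tcp [551.7  14.7 141.1] F [ 0.2  0.3 -2.3] w 62.1 local [ 0.9 64.6]
[-0.83888472 -0.2251123 ]
low t 20.7 tcp [550.5  14.3  79.5] F [ 0.9  0.8 -1.5] w 61.8 local [-0.4 64.4]
```

```bash
python3 - <<'E'
from h import *
import pickle
p=bw(0,64.5)
bot.line_to([*p,76],velocity=40)
set_down(p,76,70)
bot.move_gripper(86); info("open")
bot.line_to([*p,170],velocity=120)
bot.line_to([*bw(0,95),260],velocity=200)
bot.pause(.1)
s=bot.read_state(); im=bot.camera("wrist"); cv2.imwrite("pics/w_car2.png",im[:,:,::-1]); pickle.dump(s,open("w_car2.pkl","wb")); info("look")
c=im[0:210,260:370,::-1]; cv2.imwrite("pics/zoom3.png",cv2.resize(c,None,fx=2.8,fy=2.8,interpolation=cv2.INTER_CUBIC))
E
```

```text
set down at 73.9 dF [-0.4 -0.1  4.3] tcp [551.   14.4  74.2]
open t 22.51 tcp [550.9  14.4  73.9] F [-0.4 -0.3  0.6] w 85.7 local [ 0.  64.5]
look t 24.23 tcp [545.2  44.1 258.6] F [-0.1  0.4 -0.2] w 86.1 local [-0.7 94.7]
```

View pics/zoom3.png

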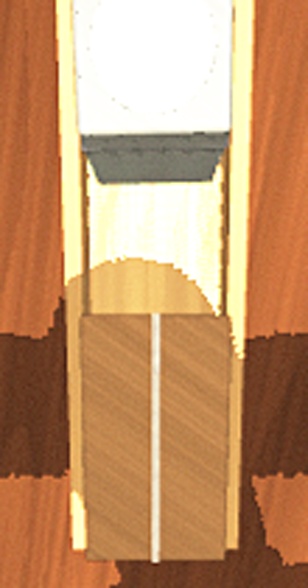

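The zoom shows the carton upright in the near end, with its top at (82,313), (228,316), (224,559) and (88,559). The caddy's near top edge runs from (77,133) to (229,132). Next I'll compute the gap.

```bash
python3 - <<'E'
from h import *
import pickle
s=pickle.load(open("w_car2.pkl","rb")); cal=bot.get_calibration("wrist")
z=lambda pts: (np.array(pts,float)+.5)/2.8-.5+[260,0]
L=lambda pts,h:[bl(p).round(1).tolist() for p in cast(z(pts),h,cal,s)]
print("carton",L([(82,313),(228,316),(224,559),(88,559)],123)); print("caddy edge",L([(77,133),(229,132)],113)); print("rim near end",L([(72,548),(238,548)],60))
E
```

```text
carton [[30.0, 11.8], [-29.3, 13.0], [-29.9, 115.4], [30.0, 115.3]]
caddy edge [[31.1, -56.5], [-28.9, -56.8]]
rim near end [[43.8, 126.8], [-43.0, 126.9]]
```

```bash
python3 - <<'E'
from h import *
import pickle
tx=np.array([np.cos(YAWB),np.sin(YAWB)])
c=np.array([489.,-293.])
bot.move_ptp([*(c-55*tx),230],quat(YAWB)); bot.pause(.2)
s=bot.read_state(); im=bot.camera("wrist"); cv2.imwrite("pics/w_can2.png",im[:,:,::-1]); pickle.dump(s,open("w_can2.pkl","wb")); info("look")
u,v=proj([*c,110],bot.get_calibration("wrist"),s)[0].astype(int); print(u,v)
cv2.imwrite("pics/zoom4.png",cv2.resize(im[max(v-55,0):v+55,u-55:u+55,::-1],None,fx=5,fy=5,interpolation=cv2.INTER_CUBIC))
E
```

```text
look t 25.61 tcp [ 480.6 -237.9  230.1] F [ 0.3 -1.5  0.1] w 85.8 local [-110.5 -172.9]
317 136
```

View pics/zoom4.png

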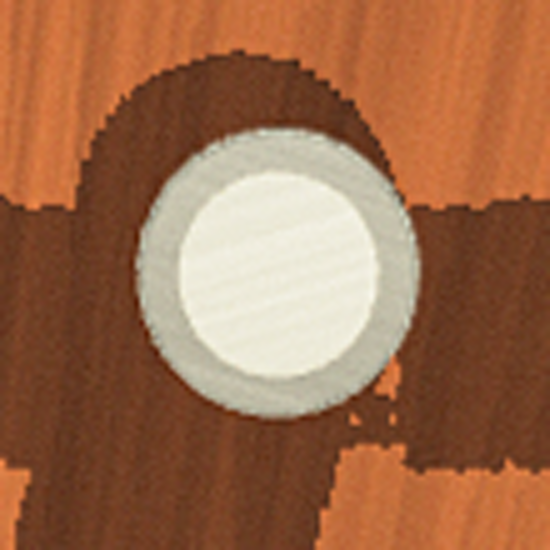

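The canister's top rim is fully visible, with a crop centre near (278,272) and a radius of about 142.

```bash
python3 - <<'E'
from h import *
import pickle
s=pickle.load(open("w_can2.pkl","rb")); cal=bot.get_calibration("wrist")
im=cv2.imread("pics/w_can2.png"); hsv=cv2.cvtColor(im,cv2.COLOR_BGR2HSV)
m=((hsv[:,:,1]<70)&(hsv[:,:,2]>100)).astype(np.uint8); m[:81]=0;m[191:]=0;m[:,:262]=0;m[:,372:]=0
cs,_=cv2.findContours(m,cv2.RETR_EXTERNAL,cv2.CHAIN_APPROX_NONE); k=max(cs,key=cv2.contourArea)
w=cast(k[:,0,:],110,cal,s)[:,:2]; (c,r)=cv2.minEnclosingCircle(w.astype(np.float32)); print("canister",c,r,w.mean(0))
c=np.array(c)
assert abs(r-31)<2 and np.hypot(*(c-[489,-293]))<6
bot.move_ptp([*c,165],quat(YAWB)); 
bot.line_to([*c,64],velocity=100); info("at")
bot.move_gripper(55,28); info("grip")
bot.line_to([*c,76],velocity=60); bot.pause(.2); info("lift")
bot.line_to([*c,210],velocity=150); info("high")
p=bw(0,-22)
bot.line_to([*p,210],velocity=180); bot.pause(.3); info("over")
im=bot.camera("scene"); cv2.imwrite("pics/s2.png",im[:,:,::-1])
E
```

```text
canister (489.2572326660156, -293.8871154785156) 31.226215362548828 [ 489.34716702 -294.59331341]
at t 27.2 tcp [ 489.8 -294.    64.7] F [0.3 0.9 0.7] w 86.1 local [-110.6 -229.9]
grip t 27.73 tcp [ 489.2 -294.    64.2] F [-1.9  0.1  1.1] w 61.5 local [-111.2 -229.7]
lift t 28.28 tcp [ 489.  -293.7   75.7] F [-0.1 -0.3 -3.5] w 61.1 local [-111.3 -229.4]
high t 29.32 tcp [ 488.6 -293.6  208.9] F [ 0.1 -0.5 -4.2] w 61.6 local [-111.7 -229.2]
over t 31.08 tcp [564.9 -71.3 210.1] F [ 0.8 -0.5 -4.7] w 61.3 local [ -0.2 -22.4]
```

View pics/s2.png

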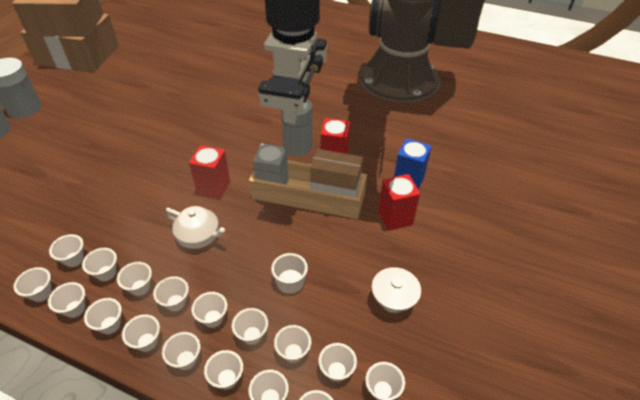

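The scene view shows the canister held over the gap at (297,130), with the caddy at (270,163) and the carton at (337,173) upright in the box. Everything else is undisturbed. I'll lower it in steps, watching the force.

```bash
python3 - <<'E'
from h import *
p=bw(0,-22.1)
f0=fz()
bot.line_to([*p,194],velocity=60); bot.pause(.2); info("pre")
ok=True
for z in list(range(188,78,-5)):
    bot.line_to([*p,z],velocity=60); f=fz()-f0
    if np.linalg.norm(f)>5: print("contact",z,f.round(1)); 
    if np.linalg.norm(f)>9: ok=False; break
info("low")
if ok:
    bot.line_to([*p,74],velocity=40); set_down(p,74,68); info("down")
E
```

```text
pre t 31.75 tcp [565.2 -71.  194.3] F [-0.3  0.7 -4. ] w 61.1 local [  0.2 -22.1]
low t 37.25 tcp [564.7 -71.1  82.6] F [ 0.5  0.8 -3.1] w 61.3 local [ -0.3 -22.1]
set down at 71.9 dF [-1.8 -0.5  3.6] tcp [565.2 -71.1  72.2]
down t 38.52 tcp [565.2 -71.1  72.2] F [-1.8 -0.5  0.6] w 61.0 local [  0.1 -22.2]
```

It went down with no side contact and the floor was found at TCP 71.9 (72 expected). Now I'll release, retreat and check.

```bash
python3 - <<'E'
from h import *
import pickle
p=bw(0,-22.1)
bot.move_gripper(86); info("open")
bot.line_to([*p,175],velocity=120)
bot.line_to([*bw(0,75),290],velocity=200); bot.pause(.2)
s=bot.read_state(); im=bot.camera("wrist"); pickle.dump(s,open("w_fin.pkl","wb")); cv2.imwrite("pics/w_fin.png",im[:,:,::-1])
A=cv2.resize(im[0:210,260:370,::-1],None,fx=2.8,fy=2.8,interpolation=cv2.INTER_CUBIC)
bot.move_ptp([300,300,330],quat(np.radians(-46))) if bot.solve_ik([300,300,330],quat(np.radians(-46))) is not None else bot.move_ptp([420,330,300],quat(np.radians(-46)))
bot.pause(.2); info("away")
t=bot.camera("top")[:,:,::-1]; c=bot.camera("scene")[:,:,::-1]
cv2.imwrite("pics/f_top.png",t); cv2.imwrite("pics/f_scene.png",c)
B=cv2.resize(c[100:260,150:450],(480,256),interpolation=cv2.INTER_CUBIC); C=cv2.resize(t[90:290,140:480],(480,332)[:2],interpolation=cv2.INTER_CUBIC)
cv2.imwrite("pics/final.png",np.hstack([A,np.vstack([B,C])]))
E
```

```text
open t 39.18 tcp [565.  -71.   71.9] F [-0.6  0.  -0.1] w 86.0 local [  0.  -22.1]
away t 42.93 tcp [300.6 299.6 329.8] F [-0.8  0.   0.5] w 85.7 local [-200.3  386.7]
```

View pics/final.png

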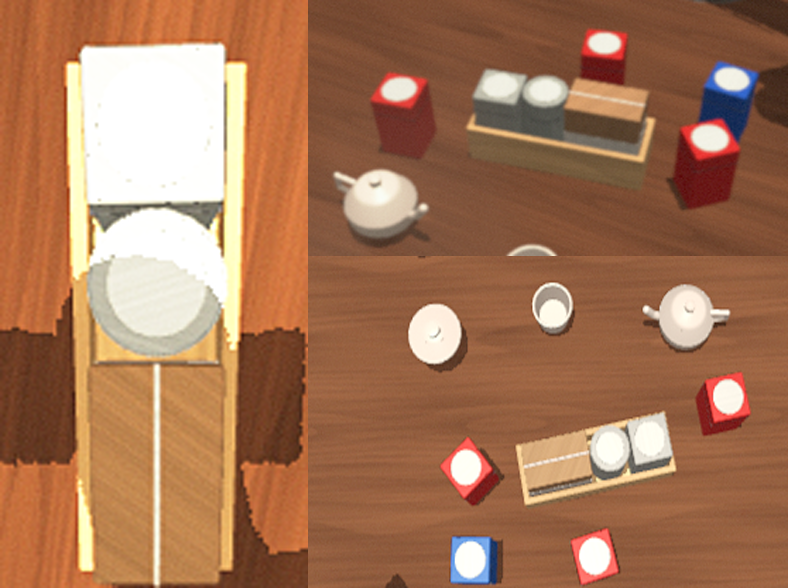

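The final views show carton, round tin and square tin in one row inside the box, all upright, with the decoys and tea ware around it. I'll compare the tea ware against the first picture and then hand in.

```bash
python3 - <<'E'
from h import *
a=cv2.imread("pics/top0.png");b=cv2.imread("pics/f_top.png")
for n,(x,y) in dict(gaiwan=(230,137),cup=(313,121),pot=(408,127),redR=(435,178),redL=(252,218),blue=(257,272),redF=(343,271)).items():
    A,B=[cv2.cvtColor(i[y-28:y+28,x-32:x+32],cv2.COLOR_BGR2GRAY).astype(np.float32) for i in(a,b)]
    print(n,np.round(cv2.phaseCorrelate(A,B)[0],2))
bot.close_job(); print(bot.read_state()["t"])
E
```

```text
gaiwan [-0.01  0.01]
cup [ 0.02 -0.03]
pot [-0.03  0.02]
redR [-0.06 -0.01]
redL [-0.05  0.02]
blue [ 0.04 -0.02]
redF [ 0.02 -0.05]
the job is handed in; nothing more can be done
the job is handed in; nothing more can be done
```

All three pieces now stand upright in one row on the floor of the box, and the job is handed in at about 43 s of the 72 s allowed. I moved the square tin to the box's -y end. Then I set the carton at the +y end and lowered the round tin into the gap of about 69 mm between them.

- **Set-down:** each piece was lowered until it touched, and the contact heights matched the floor to about 0.1 mm. Contact forces during lowering stayed under about 5 N, with no side contact.
- **Final pictures:** the scene, top and wrist views show the three upright in the row. The tea ware and the red and blue tins shifted less than 0.1 pixel in the top view.
- **Small disagreements:** the top and wrist cameras differed by about 1 to 2 mm on positions. The square tin measured about 1 mm off its target and turned up to 2°, well within the available room.

No check failed.

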